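Spring open the pen box and lay both pens across the two pen rests

TASK

Press the sloping flap of the pen box inward until its catch lets go and it springs open. Then take out both pens and lay each one gently across the gap between the two pen rests, lying level in facing notches of both rests, the two pens side by side. Leave the eraser, sharpener and glue stick where they are.

Things in the scene. Friction and masses are not known exactly. Their poses are not given: they have to be found in the camera images.
- pen_box: Fixed wooden box, 152 mm wide in y, 155 mm deep in x, 140 mm high at the back (+x), 52 mm at the front (-x, towards the robot). Its flap and the tray inside both slope 30 degrees, rising to +x. Tray floor 36 mm below the flap, side walls 6 mm thick. Each pen leaves 34 mm free to the side wall and 49 mm to the other pen. Origin: centre of the underside.
- flap_press (a point): Centre of the face of the round black rubber pad (26 mm) on the flap, 22 mm above the flap's lower edge, where to press. z is the outward normal of the flap, x points up the slope to the hinge; it moves with the flap. Pressing takes about 3 to 6 N.
- flap (a joint): Angle of the flap (165 x 137 x 6 mm, hinged along its upper, back edge): 0 shut; -0.055 pressed fully in (8 mm at the pad; then a stop stiffens: 11 mm takes 15 N). Beyond -0.045 the catch has let go; once the pad is released a weak spring swings the flap up within 2 s to 1.9 rad, where it stays, nearly upright behind the pens; back off 0.11 m along the normal to clear its arc.
- pen_black: The black ball pen, 146 mm long, barrel 10.5 mm thick, 10 to 18 g. It starts inside the pen box, lying along the slope 30 mm left or right of the box's middle, held in notches 10 mm above the sloping tray floor, writing tip downhill. Origin: mid-length, on the underside of the barrel; y runs along the pen away from its tip, z is its upper side; the axis lies 5 mm above the origin along z.
- pen_blue: The blue ball pen, 146 mm long, barrel 10.5 mm thick, 10 to 18 g. It starts inside the pen box, lying along the slope 30 mm left or right of the box's middle, held in notches 10 mm above the sloping tray floor, writing tip downhill. Origin: mid-length, on the underside of the barrel; y runs along the pen away from its tip, z is its upper side; the axis lies 5 mm above the origin along z.
- rest_a: Fixed wooden pen rest, a bar 72 mm long in y, 14 mm wide in x, top 47 mm high, with two 14 mm wide round-shouldered notches across it at y = -20 and +20 mm whose floors are 40 mm high. Origin: centre of its underside. Rest b stands parallel to it on its +x side, notches facing. Both stand just behind the keyboard (14 mm high).
- rest_b: Fixed wooden pen rest, a bar 72 mm long in y, 14 mm wide in x, top 47 mm high, with two 14 mm wide round-shouldered notches across it at y = -20 and +20 mm whose floors are 40 mm high. Origin: centre of its underside. Stands 75 to 90 mm from rest a, along rest a's x axis, with the same heading; the gap between is open down to the desk.
- eraser: Eraser, 22 x 45 x 12 mm, lying on the desk to the left of the rests. Origin: centre of its underside.
- sharpener: Metal pencil sharpener, 16 x 27 x 14 mm, on the desk to the left of the rests. Origin: centre of its underside.
- glue_stick: Glue stick standing upright, 28 mm thick, 85 mm tall, to the right of the pen box. Origin: centre of its underside.

How it is judged:
By the outcome, as a careful person would: the job done as asked, in the order asked, and still so for the second after the job is handed in, with the robot touching nothing.
It also fails if it takes over 58 s, if anything falls off the work surface, if the arm or the gripper's body presses on something with over 40 N, if the wrist force passes 120 N, or if a joint passes its speed limit or range.

ROBOT

A 6-joint arm with a two-finger parallel gripper is mounted at the origin on the work surface; the furniture and walls round the work are solid. World frame = base frame: x ahead of the robot, y to its left, z up, the work surface at z = 0. Lengths are in m, angles in rad, forces in N, time in s.
With the tool pointing down it reaches from about 0.35 to 0.85 m from the base axis. Payload 8.1 kg.
Tool frame: the origin (TCP) lies at the very end of the fingers, on their centre line; the grasp point (between the pads) lies 19 mm behind it; z points along the fingers, y is the line along which they close (so a half turn about z gives the same grasp; the last joint's range is limited). The gripper opens to 93 mm and grips with 3 to 60 N. Pads are 15 mm wide; open, the fingers measure 128 mm over their backs; the gripper's body (75 mm by 188 mm) begins 65 mm behind the grasp point.
Start: joints at [-1.224, 0.13, 1.488, -0, 1.523, -0.085], TCP at [0.251, -0.545, 0.219] pointing down, gripper open.
Joint ranges: [-2.96, 2.96], [-0.89, 2.26], [0.02, 2.5], [-1.34, 4.48], [0, 2.73], [-2.66, 2.66]. Speed limits (rad/s): [2.39, 2.39, 2.79, 3.14, 3.14, 3.14].

INTERFACE

Orientations are given as a rotation vector (axis times angle).
In Python, from plant import monitor, eyes, ticket gives the robot as it stands.
- The arm moves only by the tool arm_command, never from a script. Its argument "deltas" is a list that holds one entry, the list of rows, each a list of 6 numbers: the shift along the world's x, y, z in cm, then the turn, a rotation vector about the world's x, y, z in degrees. In form: [[[tx, ty, tz, rx, ry, rz], ...]]. A call has 1 to 12 rows; each row shifts and turns the commanded pose from where the row before left it; what a row does not reach is not made up. A row lasts 1/12 s, in which the tool goes at most 41.7 mm and 7.16 degrees, less where a joint would pass 70% of its speed; a pose out of reach is approached as far as the arm can. A call is refused whole if a number of a shift passes 4.17 or a number of a turn 7.16, either way. A call with a gripper value outside its range is refused whole. "gripper" is the opening, from -1 (shut) to 1 (fully open), set as the call begins (left out, the last holds). The fingers move at their own pace and stop on an object; "squeeze" is the grip in N (left out, the last holds). Time passes only in rows, so rows that do not move let the fingers close. It gives the time, the measured TCP pose, the force, the opening and the grip force at its end, in the units of the state.
- monitor.read_state(): the state, without advancing time (a new reading comes with each control period).
- eyes.read_camera(name): name is "scene" or "top" or "wrist"; returns the picture (384x512x3 uint8, blue, green, red); there is no depth.
- eyes.camera_model(name): a dict with "fx", "fy", "cx", "cy" (pixels), "rvec" (rotation vector, rad) and "tvec" (3), from world to camera coordinates, as OpenCV has them. Camera axes: x right, y down, z forward; pixel columns grow to the right and rows downward; lengths in m; the calibration is good to about 2 mm. A picture is of the moment at which its call begins: read the wrist's pose just before it. camera_model takes no time and is no camera call; for the wrist camera it gives the pose at the moment of the call.
- ticket.close_job(): hands the job in; it is judged then, once.
The state is a dict: "t": time; "q": joint angles; "dq": joint speeds; "joint_torque": joint torques, N m; "tool_pos": TCP position; "orientation": TCP orientation; "force": force on the tool from outside, world axes, zero at the start; "wrist_torque": the same for the moment, N m; "opening": finger opening in m; "gripper_force": force on a finger pad.
Only numpy, scipy, OpenCV 4.12 (cv2) and the standard library are available. Lean on these libraries where they do the work, as an engineer would, in place of code of your own. Each camera call takes 0.05 s, during which the arm holds its last target. There are 200 camera calls.

## Working session

There is one attempt and no reset: what is moved stays moved. The work goes in short steps, Python scripts to look and compute and a tool call to move; the robot and the scene stay as the last step left them, time stands still between calls to the robot, and variables do not carry over. Pictures are saved under pics/ and viewed, at most 10 in all, crops included, and the job is handed in when it is done.

Besides the shell and the picture viewer there is one more tool, called after "Call:" as name(argument=value, ...) on one line, values as JSON. arm_command: Moves the arm, as the interface text tells. Its arguments: {"type":"object","properties":{"deltas":{"type":"array"},"gripper":{"type":"number"},"squeeze":{"type":"number"}},"required":["deltas"]}

```bash
mkdir -p pics
python3 - <<'E'
from plant import monitor, eyes
import cv2,numpy as np
s=monitor.read_state(); print(s['t'],s['tool_pos'],s['orientation'],s['opening'])
for n in ("scene","top"):
    im=eyes.read_camera(n); cv2.imwrite(f"pics/{n}0.png",im)
    m=eyes.camera_model(n); R=cv2.Rodrigues(np.array(m['rvec'],float))[0]; print(n,m['fx'],m['cx'],m['cy'],(-R.T@np.array(m['tvec'])).round(3),R[2].round(2))
E
```

```text
0.0 [ 0.25093686 -0.54437165  0.21761515] [-3.06687213e+00 -6.72678080e-01  4.00654300e-04] 0.09300864760528404
scene 477.872430046539 260.0427564184581 189.295803442641 [-0.022 -0.963  1.132] [ 0.39  0.58 -0.71]
top 478.5303263260069 253.19456110327806 192.59199852331702 [ 0.316 -0.12   1.244] [ 0.19 -0.02 -0.98]
```

View pics/scene0.png

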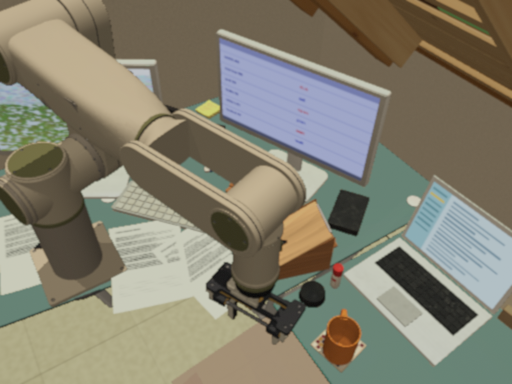

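View pics/top0.png

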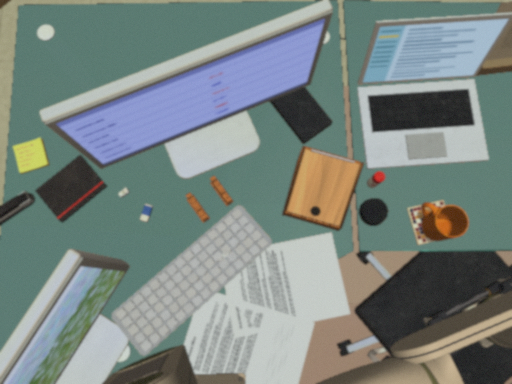

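The top view shows the box at about (322,188) with its black pad at (315,211). The rests are at (196,207) and (221,190), the keyboard is just in front of them, and the monitor is behind. Next I'll measure these with masks.

```bash
cat > h.py <<'E'
from plant import monitor, eyes
import cv2,numpy as np
def cam(n):
    m=eyes.camera_model(n); R=cv2.Rodrigues(np.array(m['rvec'],float))[0]; t=np.array(m['tvec'],float).ravel()
    K=np.array([[m['fx'],0,m['cx']],[0,m['fy'],m['cy']],[0,0,1.]]); return K,R,t
def ray(c,px):
    K,R,t=c; return -R.T@t, R.T@np.linalg.inv(K)@np.array([px[0],px[1],1.])
def onplane(c,px,z=0,n=(0,0,1),p0=None):
    o,d=ray(c,px); n=np.array(n,float); p0=np.array([0,0,z]) if p0 is None else np.array(p0)
    return o+d*(n@(p0-o))/(n@d)
def proj(c,P):
    K,R,t=c; v=K@(R@np.array(P,float)+t); return v[:2]/v[2]
E
python3 - <<'E'
from h import *
im=cv2.imread('pics/top0.png'); c=cam('top')
hsv=cv2.cvtColor(im,cv2.COLOR_BGR2HSV)
m=cv2.inRange(hsv,(5,90,60),(22,255,255))
n,l,st,ce=cv2.connectedComponentsWithStats(m)
for i in range(1,n):
    if st[i,4]<60: continue
    cn=cv2.findContours((l==i).astype('uint8'),0,2)[0][0]; r=cv2.minAreaRect(cn)
    x,y,w,h,a=st[i]
    if x<180 or x>360 or y>240 or y<140: continue
    z=0.047 if a<1000 else 0.1
    print(st[i],ce[i].round(1),'c',onplane(c,ce[i],z).round(4))
    b=cv2.approxPolyDP(cn,5,True)[:,0] if a>1000 else cv2.boxPoints(r)
    for p in b: print('  ',p.round(1),[onplane(c,p,zz)[:2].round(4).tolist() for zz in ((.047,) if a<1000 else (.052,.14))])
sub=im[200:222,303:328]; g=cv2.cvtColor(sub,6); ys,xs=np.where(g<70); print('pad',len(xs),xs.mean()+303,ys.mean()+200,onplane(c,(xs.mean()+303,ys.mean()+200),.067))
E
```

```text
[ 284  147   79   83 4167] [321.7 188.2] c [ 0.5473 -0.3079  0.1   ]
   [303 147] [[0.6669, -0.2727], [0.641, -0.2614]]
   [284 213] [[0.4953, -0.2174], [0.482, -0.2102]]
   [337 229] [[0.452, -0.3489], [0.4419, -0.332]]
   [362 164] [[0.6185, -0.4229], [0.5962, -0.4006]]
[210 176  22  29 241] [220.4 190.3] c [ 0.5578 -0.0576  0.047 ]
   [207.6 179.5] [[0.5868, -0.0252]]
   [213.9 174.9] [[0.5985, -0.0414]]
   [232.6 200.6] [[0.5305, -0.0884]]
   [226.3 205.2] [[0.519, -0.0723]]
[186 193  23  29 248] [196.7 207.1] c [0.5158 0.0026 0.047 ]
   [183.8 196. ] [[0.545, 0.0353]]
   [190.4 191.3] [[0.5568, 0.0188]]
   [209.  217.4] [[0.4887, -0.0283]]
   [202.5 222.1] [[0.4772, -0.0118]]
pad 60 313.4166666666667 212.51666666666668 [ 0.492682   -0.28948357  0.067     ]
```

```bash
cat >> h.py <<'E'
from scipy.spatial.transform import Rotation as Ro
U=np.array([np.cos(np.radians(-18.1)),np.sin(np.radians(-18.1)),0]); BY=np.array([-U[1],U[0],0])
N=-.5*U+np.array([0,0,.8660254]); S=.8660254*U+np.array([0,0,.5])
def RT(z,y): z=np.array(z,float);y=np.array(y,float); return np.column_stack([np.cross(y,z),y,z])
RP=RT(-N,BY)
def go(P,R=None,p0=None,R0=None):
    s=monitor.read_state(); p0=s['tool_pos'] if p0 is None else p0
    R0=Ro.from_rotvec(s['orientation']) if R0 is None else R0
    d=(np.array(P)-p0)*100; w=np.zeros(3)
    if R is not None: w=np.degrees((Ro.from_matrix(R)*R0.inv()).as_rotvec())
    print('d cm',d.round(2),'rot deg',w.round(2),np.linalg.norm(w).round(1))
E
python3 - <<'E'
from h import *
go(np.array([.4927,-.2895,.067])+.12*N,RP); print(N)
E
```

```text
d cm [18.47 27.36 -4.68] rot deg [-38.31  -2.34 133.3 ] 138.7
[-0.47525787  0.15533821  0.8660254 ]
```

Call:
arm_command(deltas=[[[1.0,1.5,0,-1.6,-0.1,5.55],[1.0,1.5,0,-1.6,-0.1,5.55],[1.0,1.5,0,-1.6,-0.1,5.55],[1.0,1.5,0,-1.6,-0.1,5.55],[1.0,1.5,0,-1.6,-0.1,5.55],[1.0,1.5,0,-1.6,-0.1,5.55],[1.0,1.5,0,-1.6,-0.1,5.55],[1.0,1.5,0,-1.6,-0.1,5.55],[1.0,1.5,0,-1.6,-0.1,5.55],[1.0,1.5,0,-1.6,-0.1,5.55],[1.0,1.5,0,-1.6,-0.1,5.55],[1.0,1.5,0,-1.6,-0.1,5.55]]], gripper=-1)

```text
t: 1.1
tool_pos: [0.3714, -0.3638, 0.2182]
orientation: [1.96, 2.037, -0.069]
force: [-0.8, 0.6, 0.8]
opening: 0.0177
gripper_force: 0.0
```

Call:
arm_command(deltas=[[[1.0,1.2,-0.4,-1.6,-0.1,5.55],[1.0,1.2,-0.4,-1.6,-0.1,5.55],[1.0,1.2,-0.4,-1.6,-0.1,5.55],[1.0,1.2,-0.4,-1.6,-0.1,5.55],[1.0,1.2,-0.4,-1.6,-0.1,5.55],[1.0,1.2,-0.4,-1.6,-0.1,5.55],[0.5,0.4,-0.4,-1.6,-0.1,5.55],[0,0.4,-0.4,-1.6,-0.1,5.55],[0,0.4,-0.4,-1.6,-0.1,5.55],[0,0.4,-0.4,-1.6,-0.1,5.55],[0,0.4,-0.4,-1.6,-0.1,5.55],[0,0,-0.4,-1.6,-0.1,5.55]]])

```text
t: 2.1
tool_pos: [0.436, -0.272, 0.1699]
orientation: [0.406, 2.589, -0.107]
force: [0.0, 0.4, 0.0]
opening: 0.0002
gripper_force: 0.0
```

Run:
```python
from h import *
s=monitor.read_state(); print(s['t'],s['tool_pos'],s['q'].round(2) if hasattr(s['q'],'round') else s['q'],s['opening'])
P=np.array([.4927,-.2895,.067])
go(P+.12*N,RP)
c=cam('wrist'); im=eyes.read_camera('wrist'); cv2.imwrite('pics/w1.png',im); print(proj(c,P),(-c[1].T@c[2]).round(3),c[1][2].round(2)); np.savez('w1.npz',K=c[0],R=c[1],t=c[2])
```

```text
2.1 [ 0.43595646 -0.27195781  0.16989595] [-0.85 -0.62  2.3   0.31  1.02 -2.22] 0.00016378215915851825
d cm [-0.03  0.11  0.1 ] rot deg [-0.05  0.13 -0.29] 0.3
[256.72000105 185.63270547] [ 0.293 -0.226  0.275] [ 0.69 -0.22 -0.69]
```

View pics/w1.png

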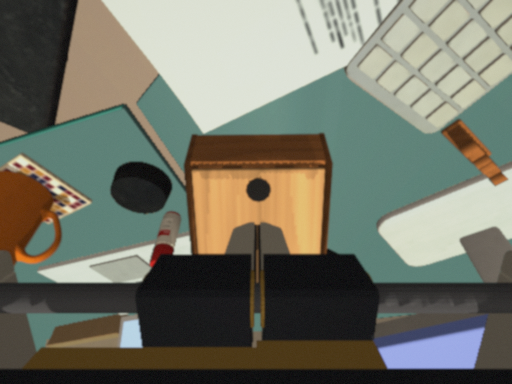

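The wrist view has the pad at (258,189), within 3 px of the prediction, and the hand square to the flap. I'll move in and press.

Call:
arm_command(deltas=[[[0.9,-0.17,-1.4,0,0,0],[0.83,-0.27,-1.52,0,0,0],[0.83,-0.27,-1.52,0,0,0],[0.83,-0.27,-1.52,0,0,0],[0.83,-0.27,-1.52,0,0,0],[0.83,-0.27,-1.52,0,0,0],[0.24,-0.08,-0.43,0,0,0],[0.24,-0.08,-0.43,0,0,0],[0,0,0,0,0,0]]])

```text
t: 2.9
tool_pos: [0.4912, -0.2893, 0.0713]
orientation: [0.415, 2.589, -0.106]
force: [-0.4, 0.1, 0.4]
opening: 0.0003
gripper_force: 0.0
```

Run:
```python
from h import *
s=monitor.read_state(); print(s['tool_pos'],s['force']@N)
go(np.array([.4927,-.2895,.067])+.001*S,RP)
```

```text
[ 0.49123008 -0.2893101   0.07129509] 0.524883195283583
d cm [ 0.23 -0.05 -0.38] rot deg [-0.19  0.07  0.06] 0.2
```

Call:
arm_command(deltas=[[[0.1,-0.03,-0.17,0,0,0],[0.1,-0.03,-0.17,0,0,0],[0.1,-0.03,-0.17,0,0,0],[0.1,-0.03,-0.17,0,0,0]]])

```text
t: 3.23
tool_pos: [0.4958, -0.2914, 0.0662]
orientation: [0.413, 2.586, -0.109]
force: [-8.5, 3.0, 9.3]
opening: 0.0004
gripper_force: 6.6
```

Call:
arm_command(deltas=[[[0,0,0,0,0,0],[0,0,0,0,0,0]]])

```text
t: 3.4
tool_pos: [0.4958, -0.2914, 0.0661]
orientation: [0.413, 2.586, -0.109]
force: [-3.9, 1.9, 4.6]
opening: 0.0006
gripper_force: 2.4
```

Run:
```python
from h import *
s=monitor.read_state(); print(s['tool_pos'],s['force']@N,s['force'],s['wrist_torque'])
im=eyes.read_camera('wrist'); cv2.imwrite('pics/w2.png',im[100:340,120:400])
```

```text
[ 0.49575745 -0.29143362  0.06610449] 6.1716769921665335 [-3.93993301  1.86916923  4.62900906] [ 0.15121721  0.1721488  -0.00855505]
```

View pics/w2.png

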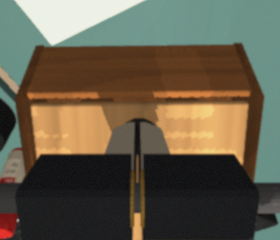

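The fingertips sit on the pad at 6 N. I'll press a little deeper.

Call:
arm_command(deltas=[[[0.05,-0.02,-0.09,0,0,0],[0.05,-0.02,-0.09,0,0,0],[0,0,0,0,0,0],[0,0,0,0,0,0]]])

```text
t: 3.78
tool_pos: [0.4968, -0.2918, 0.0641]
orientation: [0.414, 2.586, -0.109]
force: [0.5, -1.2, 2.8]
opening: 0.001
gripper_force: 0.9
```

Call:
arm_command(deltas=[[[0.05,-0.02,-0.09,0,0,0],[0.05,-0.02,-0.09,0,0,0],[0.05,-0.02,-0.09,0,0,0],[0,0,0,0,0,0],[0,0,0,0,0,0]]])

```text
t: 4.2
tool_pos: [0.4983, -0.2923, 0.0613]
orientation: [0.413, 2.587, -0.108]
force: [-2.1, 1.1, 3.9]
opening: 0.0004
gripper_force: 2.1
```

Call:
arm_command(deltas=[[[0.05,-0.02,-0.09,0,0,0],[0.05,-0.02,-0.09,0,0,0],[0.05,-0.02,-0.09,0,0,0],[0,0,0,0,0,0],[0,0,0,0,0,0]]])

```text
t: 4.62
tool_pos: [0.4997, -0.2928, 0.0589]
orientation: [0.413, 2.587, -0.108]
force: [-10.9, 4.4, 14.8]
opening: 0.0002
gripper_force: 9.4
```

Call:
arm_command(deltas=[[[-0.71,0.23,1.3,0,0,0],[-1.42,0.47,2.6,0,0,0],[-1.42,0.47,2.6,0,0,0],[-1.42,0.47,2.6,0,0,0],[-1.42,0.47,2.6,0,0,0],[-0.71,0.23,1.3,0,0,0],[0,0,0,0,0,0],[0,0,0,0,0,0],[0,0,0,0,0,0],[0,0,0,0,0,0],[0,0,0,0,0,0],[0,0,0,0,0,0]]], gripper=-0.35)

```text
t: 5.62
tool_pos: [0.4282, -0.2686, 0.1864]
orientation: [0.414, 2.59, -0.105]
force: [-0.7, 0.4, -0.2]
opening: 0.0303
gripper_force: 0.0
```

Call:
arm_command(deltas=[[[0,0,0,0,0,0],[0,0,0,0,0,0],[0,0,0,0,0,0],[0,0,0,0,0,0],[0,0,0,0,0,0],[0,0,0,0,0,0],[0,0,0,0,0,0],[0,0,0,0,0,0],[0,0,0,0,0,0],[0,0,0,0,0,0],[0,0,0,0,0,0],[0,0,0,0,0,0]]])

```text
t: 6.62
tool_pos: [0.4284, -0.2692, 0.1881]
orientation: [0.413, 2.588, -0.108]
force: [0.1, 0.1, 0.1]
opening: 0.0305
gripper_force: 0.0
```

Run:
```python
from h import *
s=monitor.read_state(); print(s['t'],s['tool_pos'],s['opening'])
c=cam('wrist'); im=eyes.read_camera('wrist'); cv2.imwrite('pics/w3.png',im); np.savez('w3.npz',K=c[0],R=c[1],t=c[2])
cv2.imwrite('pics/top3.png',eyes.read_camera('top'))
```

```text
6.6167 [ 0.4284275  -0.26915687  0.1880727 ] 0.03046743135630978
```

View pics/w3.png

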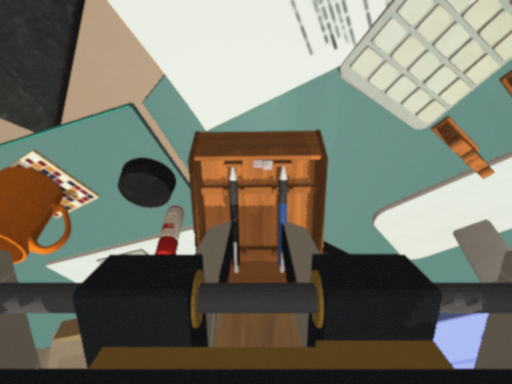

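The flap is open. The black pen runs from its tip at (233,168) to about (237,272), and the blue pen from (283,168) to (282,272). I'll measure the pens against the sloping plane.

```bash
cat >> h.py <<'E'
def ld(f): d=np.load(f); return d['K'],d['R'],d['t']
E
python3 - <<'E'
from h import *
c=ld('w3.npz')
fm=np.array([.4736,-.283,.052])   # front top mid of box
for dn in (-.014,-.018,-.021,-.024,-.027,-.03):
    p0=fm+dn*N
    q=[onplane(c,p,n=N,p0=p0) for p in ((233,168),(237,272),(283,168),(282,272))]
    l=[np.linalg.norm(q[1]-q[0]),np.linalg.norm(q[3]-q[2]),np.linalg.norm(q[2]-q[0]),np.linalg.norm(q[3]-q[1])]
    print(dn,np.round(l,4),[((x-fm)@BY).round(4) for x in q],[((x-fm)@S).round(4) for x in q])
    ct=cam('top'); 
    if dn==-.021: print([x.round(4) for x in q]); print([proj(ct,x).round(1) for x in q])
im=cv2.imread('pics/top3.png')[130:250,270:380]; a=cv2.resize(im,None,fx=5,fy=5,interpolation=2)
b=cv2.resize(cv2.imread('pics/w3.png')[150:290,200:320],None,fx=4.2,fy=4.2,interpolation=2)[:600]
w=np.zeros((600,550,3),np.uint8); cv2.imwrite('pics/top3c.png',a);
E
```

```text
-0.014 [0.1353 0.1354 0.0573 0.0575] [np.float64(-0.0272), np.float64(-0.0254), np.float64(0.0301), np.float64(0.0321)] [np.float64(0.016), np.float64(0.1514), np.float64(0.0161), np.float64(0.1515)]
-0.018 [0.137  0.1371 0.058  0.0583] [np.float64(-0.0275), np.float64(-0.0258), np.float64(0.0305), np.float64(0.0325)] [np.float64(0.0168), np.float64(0.1539), np.float64(0.0169), np.float64(0.154)]
-0.021 [0.1383 0.1383 0.0585 0.0588] [np.float64(-0.0278), np.float64(-0.026), np.float64(0.0307), np.float64(0.0328)] [np.float64(0.0175), np.float64(0.1557), np.float64(0.0176), np.float64(0.1559)]
[array([ 0.4893, -0.3174,  0.0425]), array([ 0.6037, -0.3529,  0.1117]), array([ 0.5076, -0.2618,  0.0426]), array([ 0.6221, -0.297 ,  0.1118])]
[array([323.1, 215.1]), array([339.6, 164.3]), array([301. , 208.4]), array([316.5, 157.4])]
-0.024 [0.1396 0.1396 0.0591 0.0593] [np.float64(-0.028), np.float64(-0.0262), np.float64(0.031), np.float64(0.0331)] [np.float64(0.0181), np.float64(0.1576), np.float64(0.0182), np.float64(0.1578)]
-0.027 [0.1408 0.1409 0.0596 0.0599] [np.float64(-0.0283), np.float64(-0.0265), np.float64(0.0313), np.float64(0.0334)] [np.float64(0.0187), np.float64(0.1595), np.float64(0.0188), np.float64(0.1597)]
-0.03 [0.1421 0.1421 0.0601 0.0604] [np.float64(-0.0285), np.float64(-0.0267), np.float64(0.0316), np.float64(0.0337)] [np.float64(0.0193), np.float64(0.1614), np.float64(0.0194), np.float64(0.1615)]
```

View pics/top3c.png

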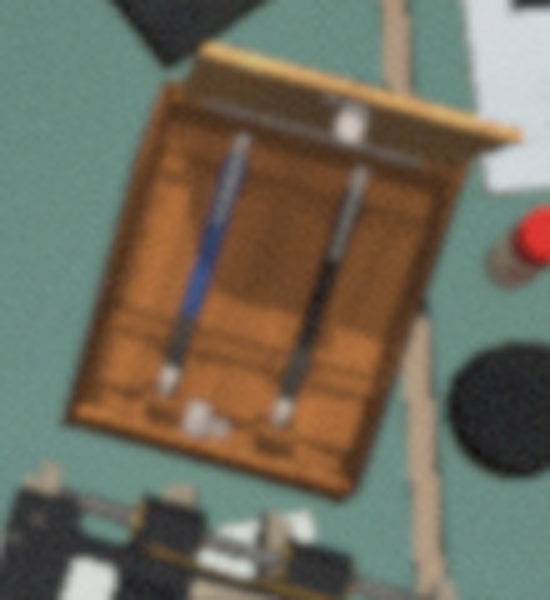

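Run:
```python
from h import *
c=ld('w3.npz'); ct=cam('top'); P=np.array([.4284275,-.26915687,.1880727])
print('tcp px',proj(c,P),proj(c,P+.05*N))
c1=ld('w1.npz'); P1=np.array([.43595646,-.27195781,.16989595]); print('tcp px w1',proj(c1,P1))
W=[(233,168),(237,272),(283,168),(282,272)]; T=[(325.6,213.6),(341.6,164.6),(303.2,207.2),(318,157.2)]
fm=np.array([.4736,-.283,.052])
def tri(ca,a,cb,b):
    o1,d1=ray(ca,a);o2,d2=ray(cb,b); k=np.linalg.lstsq(np.column_stack([d1,-d2]),o2-o1,rcond=None)[0]
    A=o1+k[0]*d1;B=o2+k[1]*d2; return (A+B)/2,np.linalg.norm(A-B)
for w,t in zip(W,T):
    X,g=tri(c,w,ct,t); print(X.round(4),g.round(4),'S,BY,N',((X-fm)@S).round(4),((X-fm)@BY).round(4),((X-fm)@N).round(4))
X,g=tri(c1,(258,189),ct,(313.4,212.5)); print('pad',X.round(4),g.round(4),((X-fm)@BY).round(4),((X-fm)@N).round(4))
b=cv2.imread('pics/w3.png'); hsv=cv2.cvtColor(b,40); m=cv2.inRange(hsv,(100,110,60),(125,255,255))[160:250,270:300]; ys,xs=np.where(m>0); print('blue',len(xs),xs.mean()+270,ys.mean()+160)
```

```text
tcp px [255.77783697 234.88931774] [255.59288215 280.73051888]
tcp px w1 [255.82995527 234.80786806]
[ 0.4947 -0.3227  0.0353] 0.0051 S,BY,N 0.0197 -0.0311 -0.0307
[ 0.6036 -0.3554  0.1116] 0.0048 S,BY,N 0.1563 -0.0284 -0.0214
[ 0.5113 -0.2652  0.0386] 0.0056 S,BY,N 0.0195 0.0286 -0.0268
[ 0.623  -0.299   0.1113] 0.0036 S,BY,N 0.157 0.0312 -0.0221
pad [ 0.4919 -0.2882  0.0731] 0.0007 0.0007 0.0087
blue 198 281.3030303030303 221.72727272727272
```

```bash
cat >> h.py <<'E'
fm=np.array([.4736,-.283,.052])
def B(s,y,n): return fm+s*S+y*BY+n*N
E
python3 - <<'E'
from h import *
print(B(.088,.03,-.032)); go(B(.088,.03,.04),RP); go(B(.088,.03,-.032),p0=B(.088,.03,.04))
E
```

```text
[ 0.57056757 -0.28313207  0.06828719]
d cm [10.79 -0.28 -5.74] rot deg [-0.1   0.14  0.02] 0.2
d cm [ 3.42 -1.12 -6.24] rot deg [0. 0. 0.] 0.0
```

Call:
arm_command(deltas=[[[1.8,-0.05,-0.96,0,0,0],[1.8,-0.05,-0.96,0,0,0],[1.8,-0.05,-0.96,0,0,0],[1.8,-0.05,-0.96,0,0,0],[1.8,-0.05,-0.96,0,0,0],[1.8,-0.05,-0.96,0,0,0],[0,0,0,0,0,0]]])

```text
t: 7.3
tool_pos: [0.5374, -0.2711, 0.1277]
orientation: [0.413, 2.59, -0.105]
force: [0.3, 0.3, -0.6]
opening: 0.0302
gripper_force: 0.0
```

Run:
```python
from h import *
go(B(.088,.03,-.032),RP)
c=cam('wrist'); s=monitor.read_state(); im=eyes.read_camera('wrist'); cv2.imwrite('pics/w4.png',im); np.savez('w4.npz',K=c[0],R=c[1],t=c[2])
for q in (B(.0155,.03,-.025),B(.161,.03,-.025),B(.0155,-.03,-.025)): print(proj(c,q).round(1))
```

```text
d cm [ 3.32 -1.21 -5.94] rot deg [-0.23  0.   -0.04] 0.2
[254.1 115.7]
[254.7 280.1]
[176.5 115.8]
```

View pics/w4.png

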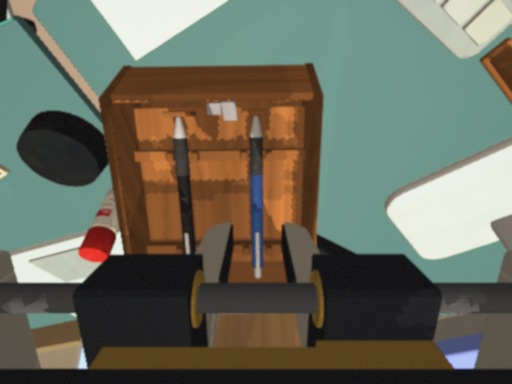

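The blue pen runs from (256,117) to (258,277), centred between the fingers, so I'll go down and grip it.

Call:
arm_command(deltas=[[[0.41,-0.135,-0.745,0,0,0],[0.41,-0.135,-0.745,0,0,0],[0.41,-0.135,-0.745,0,0,0],[0.41,-0.135,-0.745,0,0,0],[0.41,-0.135,-0.745,0,0,0],[0.41,-0.135,-0.745,0,0,0],[0.41,-0.135,-0.745,0,0,0],[0.41,-0.135,-0.745,0,0,0],[0,0,0,0,0,0]]])

```text
t: 8.1
tool_pos: [0.5688, -0.2825, 0.0685]
orientation: [0.414, 2.59, -0.106]
force: [0.0, -0.1, -0.4]
opening: 0.03
gripper_force: 0.0
```

Call:
arm_command(deltas=[[[0,0,0,0,0,0],[0,0,0,0,0,0],[0,0,0,0,0,0],[0,0,0,0,0,0],[0,0,0,0,0,0],[0,0,0,0,0,0]]], gripper=-1, squeeze=10)

```text
t: 8.6
tool_pos: [0.5694, -0.2831, 0.0714]
orientation: [0.413, 2.587, -0.108]
force: [-1.2, 0.6, 0.9]
opening: 0.01
gripper_force: 10.0
```

Call:
arm_command(deltas=[[[-0.24,0.08,0.43,0,0,0],[-0.48,0.155,0.87,0,0,0],[-0.71,0.23,1.3,0,0,0],[-0.71,0.23,1.3,0,0,0],[-0.71,0.23,1.3,0,0,0],[-0.71,0.23,1.3,0,0,0],[-0.71,0.23,1.3,0,0,0],[-0.71,0.23,1.3,0,0,0],[-0.71,0.23,1.3,0,0,0]]])

```text
t: 9.35
tool_pos: [0.5117, -0.2642, 0.1757]
orientation: [0.413, 2.588, -0.108]
force: [0.0, -1.1, -0.7]
opening: 0.0099
gripper_force: 10.0
```

```bash
cat >> h.py <<'E'
a=np.radians(-55.2); RX=np.array([np.cos(a),np.sin(a),0]); RY=np.array([-RX[1],RX[0],0]); RM=np.array([.5368,-.0275,0])
RPL=RT((0,0,-1),RY)
E
python3 - <<'E'
from h import *
s=monitor.read_state(); print(s['q'],s['opening'],s['gripper_force'])
go(RM+.09*RX+np.array([0,0,.17]),RPL)
E
```

```text
[-0.68763825 -0.41293672  2.15298732  0.23316586  0.92030176 -2.03771443] 0.009871877427235345 9.999513030052185
d cm [ 7.65 16.28 -0.57] rot deg [ 18.17  24.64 -36.18] 47.4
```

Call:
arm_command(deltas=[[[0.2,2.0,0,1.51,2.05,-3.01],[0.2,2.0,0,1.51,2.05,-3.01],[0.2,2.0,0,1.51,2.05,-3.01],[0.2,2.0,0,1.51,2.05,-3.01],[0.2,2.0,0,1.51,2.05,-3.01],[0.2,2.0,0,1.51,2.05,-3.01],[1.08,0.71,-0.1,1.51,2.05,-3.01],[1.08,0.71,-0.1,1.51,2.05,-3.01],[1.08,0.71,-0.1,1.51,2.05,-3.01],[1.08,0.71,-0.1,1.51,2.05,-3.01],[1.08,0.71,-0.1,1.51,2.05,-3.01],[1.08,0.71,-0.1,1.51,2.05,-3.01]]])

```text
t: 10.35
tool_pos: [0.5895, -0.1014, 0.1692]
orientation: [-1.457, -2.782, 0.001]
force: [0.5, 0.6, 0.5]
opening: 0.0101
gripper_force: 10.0
```

Call:
arm_command(deltas=[[[0,0,0,0,0,0],[0,0,0,0,0,0]]])

```text
t: 10.52
tool_pos: [0.5891, -0.102, 0.1682]
orientation: [1.451, 2.786, -0.002]
force: [0.0, -0.3, -1.2]
opening: 0.0103
gripper_force: 10.0
```

Run:
```python
from h import *
go(RM+.09*RX+np.array([0,0,.17]),RPL)
c=cam('wrist'); im=eyes.read_camera('wrist'); cv2.imwrite('pics/w5.png',im); np.savez('w5.npz',K=c[0],R=c[1],t=c[2])
for q in (RM-.0375*RX,RM+.0375*RX): print([proj(c,q+k*RY+[0,0,.047]).round(1).tolist() for k in (-.036,-.02,0,.02,.036)])
```

```text
d cm [-0.09  0.06  0.18] rot deg [ 0.07 -0.01 -0.16] 0.2
[[217.2, 50.3], [234.6, 50.4], [256.4, 50.4], [278.2, 50.5], [295.7, 50.6]]
[[219.9, 133.4], [236.0, 133.5], [256.2, 133.6], [276.4, 133.6], [292.6, 133.7]]
```

View pics/w5.png

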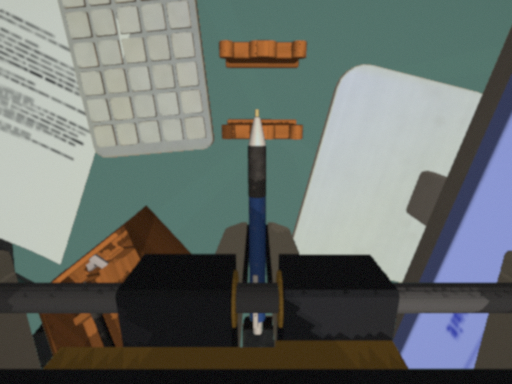

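The picture shows rest a at about (263,49) and rest b at (262,128). The blue pen is held straight, with its tip at (257,112). I'll measure the rests.

Run:
```python
from h import *
c=ld('w5.npz'); im=cv2.imread('pics/w5.png'); hsv=cv2.cvtColor(im,40)
m=cv2.inRange(hsv,(5,120,60),(20,255,255)); v=hsv[...,2]
for (y0,y1) in ((32,72),(112,146)):
    mm=m[y0:y1,210:315]; ys,xs=np.where(mm>0); 
    print('x',xs.min()+210,xs.max()+210,'y',ys.min()+y0,ys.max()+y0)
    for col in (226,230,235,240,246,275,280,285,290,296,300):
        r=np.where(m[y0:y1,col]>0)[0]+y0; print(col,r.min() if len(r) else None,r.max() if len(r) else None,v[r,col].tolist() if len(r) else '')
```

```text
x 220 305 y 40 66
226 40 65 [148, 167, 174, 176, 177, 179, 178, 178, 178, 178, 178, 178, 179, 178, 179, 169, 133, 85, 63, 65, 73, 84, 102, 118, 118, 113]
230 41 66 [133, 146, 155, 155, 156, 155, 155, 152, 148, 150, 149, 147, 148, 151, 146, 122, 83, 60, 74, 112, 133, 132, 117]
235 42 66 [136, 163, 171, 172, 171, 169, 169, 168, 167, 165, 163, 161, 157, 153, 141, 114, 83, 60, 72, 112, 131, 132, 116]
240 42 66 [141, 167, 174, 176, 175, 175, 173, 171, 170, 169, 169, 164, 162, 157, 146, 119, 83, 74, 112, 131, 131, 115]
246 42 66 [140, 165, 174, 174, 173, 171, 170, 169, 168, 169, 170, 170, 172, 171, 159, 130, 88, 62, 74, 111, 133, 131, 116]
275 42 66 [134, 138, 139, 140, 137, 136, 133, 132, 133, 131, 130, 130, 127, 123, 114, 91, 70, 67, 100, 126, 130, 118]
280 42 66 [131, 162, 169, 170, 168, 165, 165, 165, 165, 164, 165, 169, 172, 174, 161, 134, 92, 68, 102, 126, 133, 119]
285 42 66 [133, 162, 170, 169, 166, 164, 164, 164, 165, 163, 165, 170, 171, 171, 163, 135, 95, 63, 66, 102, 128, 132, 120]
290 43 66 [156, 163, 158, 149, 149, 152, 145, 147, 154, 157, 160, 163, 162, 154, 128, 91, 61, 67, 
[... 652 characters left out ...]
2, 112]
246 120 138 [150, 153, 125, 95, 103, 145, 170, 176, 174, 174, 171, 170, 170, 170, 169, 168, 168, 153, 119]
275 120 138 [151, 159, 139, 104, 97, 125, 146, 149, 149, 147, 145, 143, 143, 142, 144, 147, 148, 138, 113]
280 120 138 [145, 142, 116, 92, 102, 139, 165, 171, 170, 167, 166, 165, 163, 166, 167, 171, 170, 159, 126]
285 120 138 [147, 146, 121, 92, 100, 137, 165, 171, 168, 166, 165, 165, 163, 165, 168, 171, 171, 157, 124]
290 120 137 [147, 162, 149, 113, 84, 88, 96, 96, 100, 103, 103, 103, 107, 107, 112, 113, 114, 112]
296 125 138 [140, 168, 176, 175, 175, 178, 176, 178, 176, 169, 171, 175, 169, 161]
300 125 138 [120, 144, 156, 162, 163, 161, 161, 161, 157, 156, 155, 155, 152, 141]
```

```bash
cat >> h.py <<'E'
RM2=RM+.0048*RY-.0017*RX
E
python3 - <<'E'
from h import *
print(RM2+.02*RY, RM2-.02*RY)
go(RM2+.02*RY+[0,0,.072],RPL)
E
```

```text
[ 0.55619429 -0.01195035  0.        ] [ 0.52334832 -0.03477889  0.        ]
d cm [-3.25  9.02 -9.65] rot deg [ 0.08  0.03 -0.16] 0.2
```

Call:
arm_command(deltas=[[[-0.54,1.5,-0.4,0,0,0],[-0.54,1.5,-0.8,0,0,0],[-0.54,1.5,-0.8,0,0,0],[-0.54,1.5,-0.8,0,0,0],[-0.54,1.5,-0.8,0,0,0],[-0.54,1.5,-0.8,0,0,0],[0,0,-1.3,0,0,0],[0,0,-1.3,0,0,0],[0,0,-1.3,0,0,0],[0,0,-1.0,0,0,0],[0,0,0,0,0,0],[0,0,0,0,0,0]]])

```text
t: 11.57
tool_pos: [0.556, -0.0125, 0.0748]
orientation: [-1.455, -2.784, 0.002]
force: [0.4, -0.3, -0.2]
opening: 0.0098
gripper_force: 10.0
```

Run:
```python
from h import *
s=monitor.read_state(); print(s['opening'])
go(RM2+.02*RY+[0,0,.045],RPL)
c=cam('wrist'); im=eyes.read_camera('wrist'); np.savez('w6.npz',K=c[0],R=c[1],t=c[2])
cv2.imwrite('pics/w6.png',cv2.resize(im[0:290,150:370],None,fx=2,fy=2))
```

```text
0.009752749666199899
d cm [ 0.02  0.05 -2.98] rot deg [ 0.04 -0.07 -0.02] 0.1
```

View pics/w6.png

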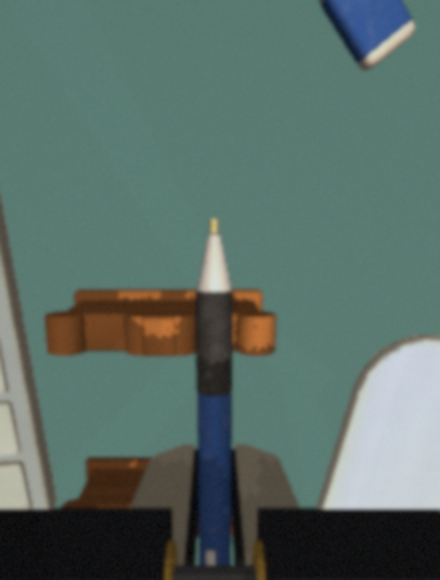

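The pen is at crop column 214 and the right-hand notch centre at about 217, which is under 1 mm off. I'll shift slightly and lower.

Call:
arm_command(deltas=[[[0.06,0.05,-0.5,0,0,0],[0,0,-0.7,0,0,0],[0,0,-0.7,0,0,0],[0,0,-0.5,0,0,0],[0,0,-0.2,0,0,0],[0,0,-0.2,0,0,0],[0,0,0,0,0,0]]])

```text
t: 12.2
tool_pos: [0.5569, -0.0113, 0.0472]
orientation: [1.454, 2.785, -0.001]
force: [-0.5, -0.7, -0.8]
opening: 0.0099
gripper_force: 10.0
```

Call:
arm_command(deltas=[[[0,0,-0.15,0,0,0],[0,0,-0.15,0,0,0],[0,0,0,0,0,0],[0,0,0,0,0,0]]])

```text
t: 12.53
tool_pos: [0.5574, -0.0114, 0.0449]
orientation: [1.453, 2.784, -0.001]
force: [-0.6, -0.7, 0.4]
opening: 0.0104
gripper_force: 10.0
```

Call:
arm_command(deltas=[[[0,0,-0.15,0,0,0],[0,0,-0.15,0,0,0],[0,0,0,0,0,0],[0,0,0,0,0,0]]])

```text
t: 12.87
tool_pos: [0.5576, -0.0115, 0.042]
orientation: [1.453, 2.784, -0.0]
force: [0.1, -0.6, 0.8]
opening: 0.01
gripper_force: 10.0
```

Call:
arm_command(deltas=[[[0,0,-0.1,0,0,0],[0,0,-0.1,0,0,0],[0,0,0,0,0,0],[0,0,0,0,0,0]]])

```text
t: 13.2
tool_pos: [0.5579, -0.0115, 0.0409]
orientation: [1.453, 2.783, -0.0]
force: [-2.5, 0.4, 8.8]
opening: 0.0099
gripper_force: 10.0
```

Contact at z of about 0.041. I'll ease back 1 mm and release gently.

Call:
arm_command(deltas=[[[0,0,0.1,0,0,0],[0,0,0,0,0,0]]])

```text
t: 13.37
tool_pos: [0.5575, -0.0114, 0.0411]
orientation: [1.453, 2.784, -0.0]
force: [1.2, -0.6, 1.1]
opening: 0.0096
gripper_force: 10.0
```

Call:
arm_command(deltas=[[[0,0,0,0,0,0],[0,0,0,0,0,0],[0,0,0,0,0,0],[0,0,0,0,0,0]]], gripper=-0.57)

```text
t: 13.7
tool_pos: [0.557, -0.0113, 0.0405]
orientation: [1.454, 2.785, -0.001]
force: [1.4, 0.6, -0.0]
opening: 0.0197
gripper_force: 0.0
```

Call:
arm_command(deltas=[[[0,0,0.3,0,0,0],[0,0,0.6,0,0,0],[0,0,1,0,0,0],[0,0,1,0,0,0],[0,0,1.5,0,0,0],[0,0,2,0,0,0],[0,0,3,0,0,0],[0,0,3,0,0,0]]])

```text
t: 14.37
tool_pos: [0.5568, -0.0113, 0.1666]
orientation: [1.454, 2.784, -0.001]
force: [0.2, 0.8, 0.9]
opening: 0.0198
gripper_force: 0.0
```

Run:
```python
from h import *
s=monitor.read_state(); print(s['opening'],s['force'])
im=eyes.read_camera('wrist'); t=eyes.read_camera('top')
a=cv2.resize(im[0:300,130:390],None,fx=1.5,fy=1.5); b=cv2.resize(t[150:250,150:280],None,fx=3,fy=3)
o=np.zeros((450,790,3),np.uint8); o[:,:390]=a; o[:300,395:785]=b; cv2.imwrite('pics/p7.png',o)
go(B(.088,-.0295,.04),RP)
```

```text
0.01981282451126857 [0.1809469  0.82827946 0.86454676]
d cm [ -4.34 -31.67  -4.22] rot deg [-18.3  -23.79  36.07] 46.9
```

View pics/p7.png

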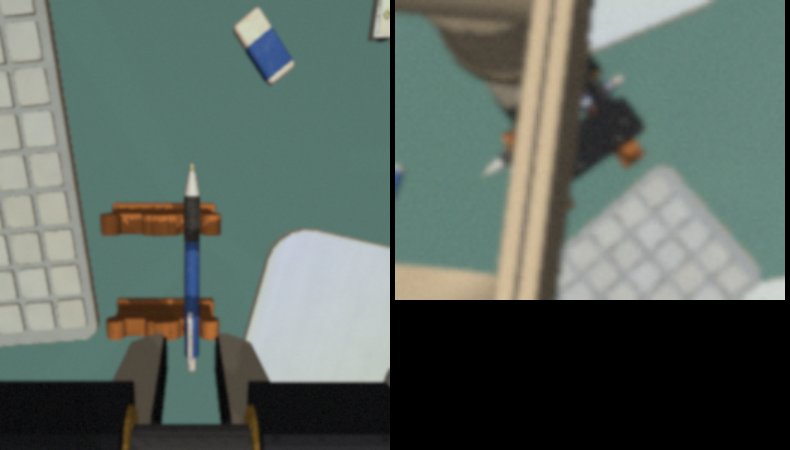

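Blue lies in the right-hand notches of both rests, at crop column 192. That was the 10th picture, so from here I'll work from numbers. Next is the black pen.

Call:
arm_command(deltas=[[[-1.1,-1.6,0.1,-1.525,-1.98,3.0],[-1.1,-2.2,0.1,-1.525,-1.98,3.0],[-1.1,-2.2,0.1,-1.525,-1.98,3.0],[-1.1,-2.2,0.1,-1.525,-1.98,3.0],[-1.1,-2.2,0.1,-1.525,-1.98,3.0],[-1.1,-2.2,0.1,-1.525,-1.98,3.0],[0,-2.2,0,-1.525,-1.98,3.0],[0,-2.2,0,-1.525,-1.98,3.0],[0,-2.2,0,-1.525,-1.98,3.0],[0,-2.2,0,-1.525,-1.98,3.0],[0,-2.2,0,-1.525,-1.98,3.0],[0,-2.2,0,-1.525,-1.98,3.0]]], gripper=-0.35)

```text
t: 15.47
tool_pos: [0.4914, -0.2706, 0.1722]
orientation: [0.414, 2.594, -0.124]
force: [0.1, 0.5, 0.1]
opening: 0.0302
gripper_force: 0.0
```

Run:
```python
from h import *
go(B(.088,-.0298,.04),RP)
```

```text
d cm [ 2.63 -5.82 -4.16] rot deg [ 0.46 -0.39  0.18] 0.6
```

Call:
arm_command(deltas=[[[0.5,-1.16,-0.6,0,0,0],[0.5,-1.16,-0.8,0,0,0],[0.5,-1.16,-0.8,0,0,0],[0.5,-1.16,-0.8,0,0,0],[0.5,-1.16,-0.8,0,0,0],[0,0,0,0,0,0],[0,0,0,0,0,0]]])

```text
t: 16.05
tool_pos: [0.516, -0.3274, 0.1327]
orientation: [0.42, 2.598, -0.12]
force: [-0.3, 0.1, 0.3]
opening: 0.0304
gripper_force: 0.0
```

Run:
```python
from h import *
go(B(.088,-.0298,.04),RP); go(B(.088,-.0298,-.031),RP)
c=cam('wrist'); im=eyes.read_camera('wrist'); cv2.imwrite('pics/w8.png',im)
h=cv2.cvtColor(im,40); g=h[...,2]
print('pred',proj(c,B(.0155,-.0298,-.025)),proj(c,B(.161,-.0298,-.025)))
for r in (110,118,126,150,170,190,210,225): print(r,g[r,236:280:2].tolist(), h[r,236:280:4,1].tolist())
```

```text
d cm [ 0.18 -0.14 -0.21] rot deg [ 0.21 -0.61  0.35] 0.7
d cm [ 3.55 -1.25 -6.35] rot deg [ 0.21 -0.61  0.35] 0.7
pred [255.62694867 116.16804943] [256.07033393 277.3516804 ]
110 [181, 185, 187, 177, 124, 116, 115, 114, 112, 112, 112, 113, 113, 113, 115, 111, 112, 149, 176, 178, 178, 171] [176, 173, 175, 175, 171, 171, 172, 169, 171, 175, 173]
118 [186, 190, 190, 191, 186, 168, 135, 117, 117, 117, 133, 122, 115, 117, 117, 112, 116, 155, 178, 181, 179, 174] [175, 173, 175, 172, 172, 35, 149, 168, 178, 175, 175]
126 [186, 190, 191, 190, 191, 187, 152, 118, 117, 134, 141, 138, 119, 117, 125, 145, 172, 174, 178, 180, 181, 175] [175, 174, 176, 173, 124, 29, 58, 173, 175, 176, 173]
150 [110, 109, 106, 87, 78, 78, 92, 82, 48, 62, 69, 69, 45, 42, 87, 83, 76, 76, 88, 113, 116, 116] [167, 171, 157, 183, 43, 41, 40, 155, 158, 171, 171]
170 [175, 174, 149, 114, 113, 111, 108, 92, 55, 67, 76, 73, 68, 61, 133, 165, 161, 162, 169, 180, 182, 177] [176, 175, 176, 182, 56, 40, 30, 161, 173, 174, 174]
190 [110, 113, 120, 127, 119, 119, 113, 106, 55, 24, 28, 41, 42, 35, 86, 106, 101, 102, 101, 105, 104, 102] [174, 172, 171, 172, 134, 27, 36, 166, 174, 179, 172]
210 [136, 139, 145, 146, 145, 143, 139, 134, 77, 38, 33, 34, 32, 40, 107, 134, 132, 128, 131, 135, 136, 129] [171, 172, 176, 174, 156, 23, 56, 167, 172, 169, 171]
225 [138, 142, 144, 145, 147, 145, 140, 137, 82, 29, 35, 37, 37, 33, 109, 136, 133, 131, 132, 137, 137, 133] [176, 175, 172, 177, 168, 29, 41, 168, 174, 174, 171]
```

The black pen is centred at column 257, tip at row 117. I'll go down and grip it.

Call:
arm_command(deltas=[[[0.44,-0.15,-0.79,0.2,-0.6,0.35],[0.44,-0.15,-0.79,0,0,0],[0.44,-0.15,-0.79,0,0,0],[0.44,-0.15,-0.79,0,0,0],[0.44,-0.15,-0.79,0,0,0],[0.44,-0.15,-0.79,0,0,0],[0.44,-0.15,-0.79,0,0,0],[0.44,-0.15,-0.79,0,0,0],[0,0,0,0,0,0],[0,0,0,0,0,0]]])

```text
t: 16.93
tool_pos: [0.5513, -0.3386, 0.0685]
orientation: [0.411, 2.591, -0.11]
force: [-0.8, 0.3, -0.3]
opening: 0.0301
gripper_force: 0.0
```

Call:
arm_command(deltas=[[[0,0,0,0,0,0],[0,0,0,0,0,0],[0,0,0,0,0,0],[0,0,0,0,0,0],[0,0,0,0,0,0],[0,0,0,0,0,0]]], gripper=-1, squeeze=10)

```text
t: 17.43
tool_pos: [0.5517, -0.3396, 0.0702]
orientation: [0.411, 2.588, -0.112]
force: [-1.7, 0.4, 1.4]
opening: 0.01
gripper_force: 10.0
```

Run:
```python
from h import *
p=monitor.read_state()['tool_pos']-fm; print(p@S,p@BY,p@N)
```

```text
0.08866185006033203 -0.029573553700030807 -0.03012943430556935
```

Call:
arm_command(deltas=[[[-0.24,0.08,0.43,0,0,0],[-0.48,0.155,0.87,0,0,0],[-0.71,0.23,1.3,0,0,0],[-0.71,0.23,1.3,0,0,0],[-0.71,0.23,1.3,0,0,0],[-0.71,0.23,1.3,0,0,0],[-0.71,0.23,1.3,0,0,0],[-0.71,0.23,1.3,0,0,0],[-0.71,0.23,1.3,0,0,0]]])

```text
t: 18.18
tool_pos: [0.4939, -0.3206, 0.1742]
orientation: [0.412, 2.589, -0.112]
force: [-0.3, 0.1, 1.0]
opening: 0.0101
gripper_force: 10.0
```

Run:
```python
from h import *
print(monitor.read_state()['opening']); go([.5244,-.0342,.17],RPL)
```

```text
0.01007916689315619
d cm [ 3.05 28.64 -0.42] rot deg [ 18.27  24.49 -36.27] 47.4
```

Call:
arm_command(deltas=[[[0,1.6,0,1.52,2.04,-3.02],[0,2.2,0,1.52,2.04,-3.02],[0,2.2,0,1.52,2.04,-3.02],[0,2.2,0,1.52,2.04,-3.02],[0,2.2,0,1.52,2.04,-3.02],[0,2.2,0,1.52,2.04,-3.02],[0.5,2.2,0,1.52,2.04,-3.02],[0.5,2.2,0,1.52,2.04,-3.02],[0.5,2.2,0,1.52,2.04,-3.02],[0.5,2.2,0,1.52,2.04,-3.02],[0.5,2.2,0,1.52,2.04,-3.02],[0.5,2.2,0,1.52,2.04,-3.02]]])

```text
t: 19.18
tool_pos: [0.5246, -0.0617, 0.174]
orientation: [-1.457, -2.782, 0.001]
force: [-0.1, -0.6, 0.0]
opening: 0.0099
gripper_force: 10.0
```

Call:
arm_command(deltas=[[[0,1.4,0,0,0,0],[0,1.2,0,0,0,0],[0,0,0,0,0,0],[0,0,0,0,0,0],[0,0,0,0,0,0]]])

```text
t: 19.6
tool_pos: [0.5244, -0.0375, 0.1738]
orientation: [1.454, 2.784, -0.001]
force: [0.6, -0.3, -0.5]
opening: 0.0097
gripper_force: 10.0
```

Run:
```python
from h import *
s=monitor.read_state(); print(s['opening'],s['q']); go([.5244,-.0342,.075],RPL)
```

```text
0.009727005821218835 [-1.68099385e-01 -4.65724745e-02  1.75238496e+00 -1.22446999e-03
  1.43484769e+00 -7.76146157e-01]
d cm [ 0.    0.33 -9.88] rot deg [ 0.08  0.04 -0.05] 0.1
```

Next I'll shift to line up, lower to just above the notch, then check the column numerically.

Call:
arm_command(deltas=[[[0,0.33,-0.5,0,0,0],[0,0,-1.5,0,0,0],[0,0,-1.7,0,0,0],[0,0,-1.7,0,0,0],[0,0,-1.7,0,0,0],[0,0,-1.7,0,0,0],[0,0,-1.0,0,0,0],[0,0,0,0,0,0],[0,0,0,0,0,0]]])

```text
t: 20.35
tool_pos: [0.5241, -0.0339, 0.0754]
orientation: [-1.455, -2.784, 0.001]
force: [-0.1, -0.8, 0.4]
opening: 0.0099
gripper_force: 10.0
```

Run:
```python
from h import *
go([.5244,-.0342,.041],RPL)
im=eyes.read_camera('wrist'); cv2.imwrite('pics/w9.png',im); h=cv2.cvtColor(im,40)
wood=cv2.inRange(h,(5,120,60),(20,255,255)); blue=cv2.inRange(h,(100,110,50),(130,255,255))
for r in range(140,182,4): 
    x=np.where(wood[r,180:400]>0)[0]+180
    if len(x): br=np.split(x,np.where(np.diff(x)>2)[0]+1); print(r,[(int(b[0]),int(b[-1])) for b in br])
for r in (190,200,210,220,235): x=np.where(blue[r,270:360]>0)[0]+270; print('blue',r,x.min() if len(x) else 0,x.max() if len(x) else 0)
for r in (115,130,190,205): print(r,h[r,236:280:2,2].tolist())
```

```text
d cm [ 0.03 -0.03 -3.44] rot deg [ 0.03 -0.05 -0.01] 0.1
148 [(234, 248), (266, 308), (323, 326)]
152 [(235, 246), (267, 306), (324, 326)]
156 [(234, 246), (268, 306), (324, 329)]
160 [(227, 248), (266, 307), (323, 341)]
164 [(228, 248), (266, 307), (323, 340)]
168 [(228, 247), (266, 307), (323, 340)]
172 [(228, 247), (266, 306), (323, 339)]
176 [(229, 243), (268, 299), (324, 339)]
blue 190 307 320
blue 200 307 319
blue 210 306 318
blue 220 306 318
blue 235 305 316
115 [123, 120, 123, 121, 124, 124, 125, 124, 124, 123, 203, 168, 123, 124, 123, 123, 122, 123, 121, 123, 122, 120]
130 [124, 123, 123, 122, 123, 121, 122, 121, 143, 196, 215, 216, 199, 141, 124, 123, 123, 123, 122, 122, 123, 123]
190 [122, 123, 124, 125, 124, 122, 75, 33, 38, 46, 45, 40, 40, 38, 31, 94, 123, 123, 123, 124, 121, 123]
205 [124, 123, 124, 122, 123, 124, 89, 20, 24, 27, 29, 26, 27, 21, 29, 101, 123, 123, 124, 123, 122, 123]
```

The black pen is at column 257, the notch centre at about 256, and blue sits undisturbed in its own notch. I'll lower.

Call:
arm_command(deltas=[[[0,0,-0.5,0,0,0],[0,0,-0.7,0,0,0],[0,0,-0.7,0,0,0],[0,0,-0.5,0,0,0],[0,0,-0.2,0,0,0],[0,0,-0.2,0,0,0],[0,0,0,0,0,0],[0,0,0,0,0,0]]])

```text
t: 21.07
tool_pos: [0.5246, -0.0336, 0.0476]
orientation: [1.454, 2.784, -0.001]
force: [-0.4, -0.2, 0.5]
opening: 0.0099
gripper_force: 10.0
```

Call:
arm_command(deltas=[[[0,0,-0.15,0,0,0],[0,0,-0.15,0,0,0],[0,0,0,0,0,0],[0,0,0,0,0,0]]])

```text
t: 21.4
tool_pos: [0.5246, -0.0336, 0.0446]
orientation: [1.454, 2.784, -0.001]
force: [-0.1, -0.3, -0.1]
opening: 0.01
gripper_force: 10.0
```

Call:
arm_command(deltas=[[[0,0,-0.1,0,0,0],[0,0,-0.1,0,0,0],[0,0,0,0,0,0],[0,0,0,0,0,0]]])

```text
t: 21.73
tool_pos: [0.5247, -0.0336, 0.0427]
orientation: [1.454, 2.784, -0.001]
force: [-1.5, 0.3, 0.3]
opening: 0.0098
gripper_force: 10.0
```

Call:
arm_command(deltas=[[[0,0,-0.1,0,0,0],[0,0,-0.05,0,0,0],[0,0,0,0,0,0],[0,0,0,0,0,0]]])

```text
t: 22.07
tool_pos: [0.5248, -0.0337, 0.0413]
orientation: [1.454, 2.784, -0.001]
force: [0.3, -1.5, 1.6]
opening: 0.0099
gripper_force: 10.0
```

Call:
arm_command(deltas=[[[0,0,-0.07,0,0,0],[0,0,0,0,0,0],[0,0,0,0,0,0]]])

```text
t: 22.32
tool_pos: [0.5249, -0.0337, 0.0407]
orientation: [1.454, 2.784, -0.001]
force: [0.3, -1.2, 3.3]
opening: 0.0099
gripper_force: 10.0
```

Light contact at 3 N. I'll release and lift.

Call:
arm_command(deltas=[[[0,0,0,0,0,0],[0,0,0,0,0,0],[0,0,0,0,0,0],[0,0,0,0,0,0],[0,0,0,0,0,0]]], gripper=-0.57)

```text
t: 22.73
tool_pos: [0.5244, -0.0335, 0.0402]
orientation: [1.454, 2.784, -0.001]
force: [-0.3, 0.2, -0.3]
opening: 0.0203
gripper_force: 0.0
```

Call:
arm_command(deltas=[[[0,0,0.3,0,0,0],[0,0,0.6,0,0,0],[0,0,1,0,0,0],[0,0,1,0,0,0],[0,0,1.5,0,0,0],[0,0,2,0,0,0],[0,0,3,0,0,0],[0,0,3,0,0,0],[0,0,0,0,0,0],[0,0,0,0,0,0]]])

```text
t: 23.57
tool_pos: [0.5268, -0.034, 0.1685]
orientation: [1.451, 2.778, 0.003]
force: [-0.3, -0.4, -0.4]
opening: 0.0201
gripper_force: 0.0
```

Call:
arm_command(deltas=[[[1,-1.5,0.5,0,0,0],[1,-1.5,0.5,0,0,0],[1,-1.5,0.5,0,0,0],[1,-1.5,0.5,0,0,0],[0.5,-1,0,0,0,0],[0,0,0,0,0,0],[0,0,0,0,0,0]]])

```text
t: 24.15
tool_pos: [0.569, -0.1036, 0.1834]
orientation: [-1.455, -2.783, 0.001]
force: [-0.3, 1.2, 1.1]
opening: 0.0197
gripper_force: 0.0
```

Run:
```python
from h import *
s=monitor.read_state(); print(s['opening'],s['force'],s['tool_pos'])
c=cam('wrist'); im=eyes.read_camera('wrist'); cv2.imwrite('pics/w10.png',im); h=cv2.cvtColor(im,40)
wood=cv2.inRange(h,(5,120,60),(20,255,255)); blue=cv2.inRange(h,(100,110,50),(130,255,255)); dark=cv2.inRange(h,(0,0,0),(180,255,60))
bc=np.array([.5572,-.0114,.045]); kc=np.array([.5249,-.0337,.045])
for n,q in(('blue',bc),('black',kc)): print(n,[proj(c,q+k*RX).round(0).tolist() for k in (-.073,-.0375,0,.0375,.073)])
for r in range(20,200,10):
    f=lambda m:[(int(b[0])+200,int(b[-1])+200) for b in (lambda x:np.split(x,np.where(np.diff(x)>2)[0]+1) if len(x) else [])(np.where(m[r,200:330]>0)[0])]
    print(r,'w',f(wood),'b',f(blue),'k',f(dark))
```

```text
0.019721444786336913 [-0.29014967  1.17957386  1.09057658] [ 0.56897534 -0.10359931  0.1834492 ]
blue [[302.0, 23.0], [300.0, 64.0], [299.0, 104.0], [297.0, 141.0], [296.0, 174.0]]
black [[260.0, 23.0], [260.0, 64.0], [260.0, 103.0], [260.0, 141.0], [260.0, 173.0]]
20 w [] b [] k []
30 w [] b [] k []
40 w [] b [] k []
50 w [] b [] k [(256, 259), (264, 265), (297, 301), (305, 306)]
60 w [(239, 255), (267, 296), (307, 319)] b [] k [(257, 259), (264, 266), (297, 300), (305, 306)]
70 w [(240, 255), (266, 295), (307, 319)] b [] k [(256, 258), (264, 266), (296, 300), (304, 305)]
80 w [] b [(296, 305)] k [(256, 265)]
90 w [] b [(296, 305)] k [(256, 265)]
100 w [] b [(295, 304)] k [(256, 265)]
110 w [] b [(295, 304)] k [(257, 265)]
120 w [] b [(295, 303)] k [(257, 265)]
130 w [(244, 256), (265, 293), (304, 308)] b [(295, 295), (301, 302)] k [(257, 257), (264, 264)]
140 w [(241, 256), (266, 292), (304, 315)] b [(301, 302)] k [(257, 257), (264, 265)]
150 w [] b [(294, 294), (301, 302)] k [(257, 257), (263, 265)]
160 w [] b [] k []
170 w [] b [] k []
180 w [] b [] k []
190 w [] b [] k []
```

Both pens cross both rests parallel and symmetric about the bar centres (columns 261 and 301), lying where they were released. The arm is clear.

```bash
python3 -c "
from plant import ticket; print(ticket.close_job())"
```

```text
the job is handed in; nothing more can be done
None
```

I pressed the flap and it sprang open, then laid both pens across the two rests in facing notches, side by side, and handed the job in at about 24 s. I never touched the eraser, sharpener or glue stick. The final check used wrist-camera pixel measurements (all 10 picture views were spent), and hand-in returned no verdict.

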